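Refit a hand-truck wheel on its stub axle

TASK

Fit the hand-truck wheel to the stub axle that stands up from the red flange: slide on first the brass bush, then the wheel over the bush, then the white thrust washer and last the black shaft collar, in that order. Keep each part the same way up as it lies on the bench, and lower it fully home on the axle before you let go, never letting it drop. Leave the grease tin, the carton and the spanner where they are.

Things in the scene. Friction and masses are not known exactly. Their poses are not given: they have to be found in the camera images.
- axle: Fixed stub axle: dark wooden board 190 x 120 x 12 mm (long along x) flat on the bench, on it a red flange 130 x 90 x 8 mm (top 20 mm above the bench), from whose middle a bright steel axle stands up: 16 mm diameter, last 10 mm tapered to 7 mm, tip 108 mm above the bench. Origin: on the axle's centre line at bench height; z up.
- bush: Brass bush (tube) standing upright: outside 27 mm, bore 19 mm (loose on the axle), 52 mm tall, bevelled edges; 0.08 to 0.16 kg. Origin: centre of its underside; z up. Home: standing on the flange, underside 20 mm and top 72 mm above the bench.
- wheel: Wheel lying flat: black tyre 200 mm across, from 4 to 46 mm above its underside; steel hub 48 mm across, 50 mm tall, bore 32 mm (loose over the bush). Grip the hub: 24 mm of it stands free above the grey disc, and the hollow around it is open to 66 mm radius. 0.6 to 1 kg. Origin: on its axis at the hub's lower face; z up. Home: hub on the flange, lower face 20 mm above the bench.
- washer: White plastic thrust washer lying flat: outside 46 mm, bore 19 mm, 8 mm thick; about 0.02 kg. Origin: centre of its underside; z up. Home: flat on the bush's top, underside 72 mm above the bench.
- collar: Black shaft collar lying flat, a small bright set screw in its side: outside 40 mm, bore 19 mm, 14 mm thick; 0.06 to 0.12 kg. Origin: centre of its underside; z up. Home: flat on the washer, underside 80 mm above the bench.
- tin: Bystander: round grease tin, blue and yellow with a bright lid, 63 mm in diameter, 46 mm tall. Origin: centre of its underside.
- carton: Bystander: small brown stock carton with white and yellow labels, 75 x 100 x 45 mm (x, y, z). Origin: centre of its underside.
- spanner: Bystander: steel spanner lying flat, 120 mm long along its x, 8 mm thick. Origin: middle of its underside.
Things that resemble listed ones, but are neither listed nor needed, are in the scene too. Of the things that look like the washer, the largest one is meant. There is more than one size of the bush; the job needs the smaller.

How it is judged:
By the outcome, as a careful person would: the job done as asked, in the order asked, and still so for the second after the job is handed in, with the robot touching nothing.
It also fails if it takes over 112 s, if anything falls off the work surface, if the arm or the gripper's body presses on something with over 40 N, if the wrist force passes 120 N, or if a joint passes its speed limit or range.

ROBOT

A 6-joint arm with a two-finger parallel gripper is mounted at the origin on the work surface. World frame = base frame: x ahead of the robot, y to its left, z up, the work surface at z = 0. Lengths are in mm, angles in rad, forces in N, time in s.
With the tool pointing down it reaches from about 400 to 925 mm from the base axis. Payload 12.5 kg.
Tool frame: the origin (TCP) lies midway between the tips of the shut fingers; the grasp point (between the pads) lies 19 mm behind it; z points along the fingers, y is the line along which they close (so a half turn about z gives the same grasp; the last joint's range is limited). The gripper opens to 95 mm and grips with 3 to 60 N. Pads are 20 mm wide; open, the fingers measure 119 mm over their backs; the gripper's body (75 mm by 180 mm) begins 59 mm behind the grasp point.
Start: joints at [1.182, 0.491, 1.559, -0, 1.092, -0.106], TCP at [174.386, 600.197, 214.661] pointing down, gripper open.
Joint ranges: [-3.1, 3.1], [-0.84, 2.19], [0.05, 2.79], [-1.13, 4.28], [0.06, 2.93], [-2.69, 2.69]. Speed limits (rad/s): [2.22, 2.22, 2.79, 3.14, 3.14, 3.14].

INTERFACE

Orientations are given as [roll, pitch, yaw] about the fixed x, y, z axes, in that order (R = Rz(yaw) Ry(pitch) Rx(roll)).
In Python, from cell import * gives the robot as it stands.
- The arm moves only by the tool servo_tool, never from a script. Its argument "moves" is one flat list of numbers, 5 for each row, row after row: the shift along the world's x, y, z as a fraction of full scale, then the turn about the world's z as a fraction of full scale, then the opening, from 0 (shut) to 1 (fully open). A call has 1 to 12 rows; each row is the pose to reach, as a shift and turn from the pose commanded when the call began, turning the shorter way round; what a row does not reach only later rows make up. Full scale, the value 1, is 400 mm for a shift and 180 degrees for a turn. A row lasts 1/12 s, in which the tool goes at most 41.7 mm and 7.16 degrees, less where a joint would pass 70% of its speed; a pose out of reach is approached as far as the arm can. A call with a number of a shift or a turn outside -1 to 1 is refused whole. A call with a gripper value outside its range is refused whole. The fingers move at their own pace and stop on an object; the grip force is fixed at half the most. Time passes only in rows, so rows that repeat a pose let the fingers close. It gives the time, the measured TCP pose, the force, the opening and the grip force at its end, in the units of the state.
- state(): the state, without advancing time (a new reading comes with each control period).
- read_camera(name): name is "side" or "top"; returns (picture, depth): 400x640x3 uint8, blue, green, red; 400x640 float32, mm along the optical axis (not along the pixel's ray), 0 where there is no reading.
- get_calibration(name): a dict with "K" (3x3 intrinsics, pixels), "k1" (the pictures are not rectified: a ray, as slopes to the right and down, at radius r is drawn at 1 + k1 r^2 times it, then the intrinsics apply), "R" (3x3) and "t" (3): a world point X has camera coordinates R X + t. Camera axes: x right, y down, z forward; pixel columns grow to the right and rows downward; lengths in mm; the calibration is good to about 2 mm. A picture is of the moment at which its call begins. get_calibration takes no time and is no camera call.
- job_done(): hands the job in; it is judged then, once.
The state is a dict: "t": time; "joints": joint angles; "qvel": joint speeds; "tau": joint torques, N m; "eef_pos": TCP position; "tcp_rot": TCP orientation; "ft_force": force on the tool from outside, world axes, zero at the start; "moment": the same for the moment, N m; "opening": opening from 0.0 (shut) to 1.0 (fully open); "grip_force": force on a finger pad.
Only numpy, scipy, OpenCV 4.12 (cv2) and the standard library are available. Lean on these libraries where they do the work, as an engineer would, in place of code of your own. Each camera call takes 0.05 s, during which the arm holds its last target. There are 200 camera calls.

## Working session

There is one attempt and no reset: what is moved stays moved. The work goes in short steps, Python scripts to look and compute and a tool call to move; the robot and the scene stay as the last step left them, time stands still between calls to the robot, and variables do not carry over. Pictures are saved under pics/ and viewed, at most 14 in all, crops included, and the job is handed in when it is done.

Besides the shell and the picture viewer there is one more tool, called after ">>>" by a JSON object that holds its "fn" and its "kwargs". servo_tool: Moves the arm, as the interface text tells. Its arguments: {"type":"object","properties":{"moves":{"type":"array"}},"required":["moves"]}

```bash
ls; mkdir -p pics; cat > h.py <<'E'
from cell import *
import numpy as np, cv2
def snap(n,f):
    im,d=read_camera(n); cv2.imwrite(f'pics/{f}.png',im); np.save(f'pics/{f}.npy',d); return im,d
def rays(n,px):
    c=get_calibration(n);K=np.array(c['K']);k1=c['k1']
    px=np.atleast_2d(np.array(px,float)); s=cv2.undistortPoints(px.reshape(-1,1,2),K,np.array([k1,0,0,0.])).reshape(-1,2)
    R=np.array(c['R']);t=np.array(c['t']).ravel()
    return -R.T@t, np.c_[s,np.ones(len(s))]@R
def onplane(n,px,z):
    o,d=rays(n,px); return o+d*((z-o[2])/d[:,2])[:,None]
def cloud(n,D):
    v,u=np.nonzero(D>0); o,d=rays(n,np.c_[u,v]); P=np.full(D.shape+(3,),np.nan)
    P[v,u]=o+d*D[v,u][:,None]; return P
E
python3 - <<'E'
from h import *
for n in ('side','top'):
    im,d=snap(n,n+'0'); c=get_calibration(n); R=np.array(c['R']); print(n,c['K'],c['k1'],-R.T@np.array(c['t']).ravel(),R[2],(d>0).mean())
print(state())
E
```

```text
pics
side [[492.84406503   0.         315.783377  ]
 [  0.         492.84406503 197.25997348]
 [  0.           0.           1.        ]] -0.15761026107353943 [ 166.47362416 -709.19484942  645.82080629] [ 0.39634783  0.69542456 -0.5994106 ] 0.995921875
top [[379.30353093   0.         317.95350245]
 [  0.         379.30353093 195.85644502]
 [  0.           0.           1.        ]] -0.05179569017537802 [456.2878417   -3.40822385 710.4773963 ] [ 0.1652004  -0.00635664 -0.98623954] 0.99588671875
{'t': 0.1, 'joints': array([ 1.18239168e+00,  4.91493280e-01,  1.55934777e+00, -8.76586214e-06,
        1.09171578e+00, -1.05610958e-01]), 'qvel': array([ 0.00016006, -0.00126021, -0.00164272,  0.00141429, -0.00090283,
        0.00106862]), 'tau': array([ 1.67118746e-03, -6.13620973e+01, -2.58605021e+01,  6.93774107e-02,
        4.69904719e-02, -4.44737418e-05]), 'eef_pos': array([174.31062019, 599.9932769 , 214.1379452 ]), 'tcp_rot': array([-3.14063303e+00, -9.39070544e-05,  2.85880297e+00]), 'ft_force': array([-0.25784732,  0.01012766, -0.54969953]), 'moment': array([-0.00919437,  0.04609218, -0.02284416]), 'grip_force': 0.0, 'opening': 1.003351796326571}
```

View pics/top0.png

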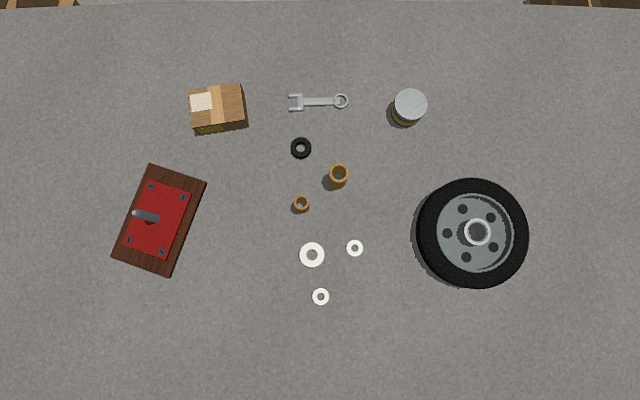

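View pics/side0.png

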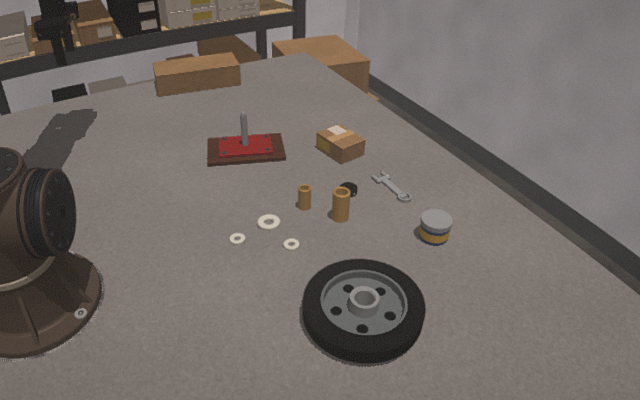

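The top view shows the axle near (148,216), small bush (301,203), large bush (339,174), largest washer (312,254), collar (300,148) and wheel hub (478,232). The side view shows the same layout: axle (244,130), small bush (304,197), washer (268,222), collar (348,188) and wheel hub (364,300).

```bash
cat > m.py <<'E'
from h import *
# seed px boxes per view
B={'top':dict(bush=(301,203,16),bigbush=(339,174,18),washer=(312,254,18),w2=(355,248,14),w3=(321,296,14),collar=(300,148,15),hub=(478,232,18),axle=(145,216,22)),
 'side':dict(bush=(304,197,18),bigbush=(341,204,22),washer=(268,222,16),w2=(291,244,12),w3=(237,239,12),collar=(348,188,12),hub=(364,300,22),axle=(244,130,24))}
def top_of(n,P,name,lo=6):
    u,v,r=B[n][name]; Q=P[v-r:v+r,u-r:u+r].reshape(-1,3); Q=Q[np.isfinite(Q[:,2])]
    return Q
if __name__=='__main__':
  C={n:cloud(n,np.load(f'pics/{n}0.npy')) for n in B}
  for k in B['top']:
    for n in B:
      Q=top_of(n,C[n],k); z=Q[:,2]; zt=np.percentile(z,99)
      S=Q[z>zt-(4 if zt>12 else 3)]
      (cx,cy),r=cv2.minEnclosingCircle(S[:,:2].astype(np.float32))
      print(k,n,'zmed %.1f zt %.1f n %d mid %.1f %.1f r %.1f mean %.1f %.1f'%(np.median(z),zt,len(S),cx,cy,r,*S[:,:2].mean(0)))
E
python3 m.py
```

```text
bush top zmed 0.8 zt 53.2 n 93 mid 556.8 23.1 r 13.6 mean 556.6 23.3
bush side zmed -1.1 zt 50.4 n 63 mid 555.3 23.6 r 14.4 mean 554.6 22.6
bigbush top zmed 1.1 zt 69.3 n 151 mid 606.3 -42.7 r 17.7 mean 605.9 -42.3
bigbush side zmed -0.6 zt 66.3 n 94 mid 603.5 -43.5 r 17.5 mean 603.5 -43.9
washer top zmed 1.1 zt 10.7 n 294 mid 466.0 5.5 r 22.9 mean 465.6 5.3
washer side zmed -1.3 zt 8.1 n 190 mid 463.6 4.9 r 23.5 mean 463.9 4.9
w2 top zmed 0.9 zt 8.2 n 128 mid 477.8 -73.8 r 15.3 mean 477.7 -73.0
w2 side zmed -1.2 zt 5.4 n 97 mid 476.4 -74.2 r 16.0 mean 476.6 -73.5
w3 top zmed 0.9 zt 7.8 n 149 mid 390.3 -10.7 r 15.4 mean 390.3 -10.8
w3 side zmed -0.9 zt 5.1 n 95 mid 391.5 -11.0 r 16.6 mean 391.2 -11.1
collar top zmed 1.2 zt 16.4 n 239 mid 669.0 26.3 r 20.2 mean 668.6 26.3
collar side zmed 4.1 zt 67.2 n 67 mid 603.6 -43.6 r 17.4 mean 606.5 -44.8
hub top zmed 27.5 zt 52.1 n 309 mid 502.6 -287.1 r 24.7 mean 502.7 -286.4
hub side zmed 25.8 zt 49.8 n 325 mid 502.3 -286.0 r 25.3 mean 502.1 -285.8
axle top zmed 20.0 zt 107.0 n 38 mid 531.5 290.4 r 5.9 mean 531.4 289.2
axle side zmed 1.3 zt 99.7 n 37 mid 531.7 290.1 r 9.1 mean 529.8 288.8
```

```bash
python3 - <<'E'
from h import *
for n in ('top','side'):
    im=cv2.imread(f'pics/{n}0.png').astype(int); b,g,r=im[...,0],im[...,1],im[...,2]
    m=((r>90)&(g<60)&(b<60)).astype(np.uint8)
    c=max(cv2.findContours(m,cv2.RETR_EXTERNAL,cv2.CHAIN_APPROX_NONE)[0],key=cv2.contourArea).reshape(-1,2)
    for z in (20,):
        W=onplane(n,c,z)[:,:2].astype(np.float32); print(n,cv2.minAreaRect(W))
    u,v=dict(top=(145,216),side=(244,130))[n]; P=cloud(n,np.load(f'pics/{n}0.npy'))[v-24:v+24,u-24:u+24].reshape(-1,3)
    for a,c2 in ((30,50),(50,70),(70,95),(96,103),(103,112)):
        S=P[(P[:,2]>a)&(P[:,2]<c2)&(np.hypot(P[:,0]-531,P[:,1]-290)<15)]; print(a,len(S),S.mean(0).round(1), S.std(0).round(1))
a=cv2.resize(cv2.imread('pics/top0.png')[130:166,280:320],None,fx=9,fy=9,interpolation=cv2.INTER_CUBIC)
b=cv2.resize(cv2.imread('pics/top0.png')[198:234,128:168],None,fx=9,fy=9,interpolation=cv2.INTER_CUBIC)
cv2.imwrite('pics/c1.png',np.hstack([a,b]))
E
```

```text
top ((531.3634033203125, 291.0786437988281), (91.18846130371094, 130.9345245361328), 70.80423736572266)
30 42 [530.4 285.1  40.3] [4.5 2.1 5.3]
50 51 [530.3 285.2  60.6] [4.5 1.9 6. ]
70 57 [529.8 285.5  82.5] [4.5 2.1 7. ]
96 45 [530.6 286.5 100.1] [4.7 3.5 1.7]
103 38 [531.4 289.2 106.6] [3.  2.6 1.6]
side ((529.1495971679688, 284.390380859375), (96.10803985595703, 130.16043090820312), 70.6602554321289)
30 45 [529.8 287.1  39.5] [4.5 2.9 6. ]
50 52 [529.5 287.5  60.6] [4.6 3.5 5.8]
70 59 [529.3 287.   83.3] [4.3 3.5 7.1]
96 20 [529.3 287.6  99.2] [4.  3.1 1.9]
103 15 [530.1 290.6 106. ] [3.1 3.5 1.8]
```

View pics/c1.png

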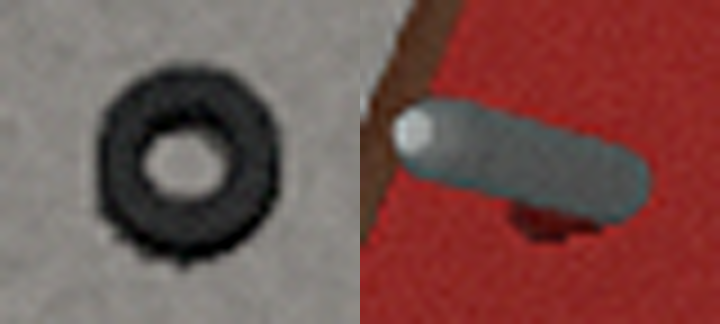

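The collar's crop shows a small lug on its lower (−x) side, so I'll close the fingers along y. The axle tip's bright face is centred at about px (133.4,212.1) in the top view.

```bash
python3 - <<'E'
from h import *
for z in (106,108): print(onplane('top',[133.44,212.1],z))
im=cv2.imread('pics/side0.png')
print(im[110:122,238:252].max(2))
c=np.load('pics/top0.npy')
E
```

```text
[[531.78494978 291.75413316 106.        ]]
[[531.53515679 290.77754625 108.        ]]
[[129 131 128 128 127 130 129 129 131 127 132 132 128 133]
 [129 127 133 131 135 138 133 133 127 128 133 130 134 131]
 [130 131 132 127 135 142 137 131 132 128 127 131 135 130]
 [134 133 129 113 121 130 126 127 126 129 126 131 128 131]
 [130 134 118 108 117 120 113 115 120 130 130 125 128 129]
 [131 127 106 101 110 112 111 107 105 130 132 129 127 127]
 [128 127  96  97 107 109 107 101 105 131 129 131 131 129]
 [130 126  95  94  97 103 104  98 103 133 134 134 134 130]
 [131 126  92  92  97 100 103  99 102 130 130 131 131 129]
 [131 130  98  91  94  93 100  97 102 125 131 129 130 126]
 [130 129 103  90  97  98 102 102  99 122 130 132 131 129]
 [128 127 101  92  99  98 103  98 100 125 130 128 129 129]]
```

>>> {"fn": "servo_tool", "kwargs": {"moves": [0,0,0,0.04,1,0,0,0,0.08,1,0,0,0,0.09,0.6,0,0,0,0.09,0.6]}}

```text
t: 0.43
eef_pos: [174.3, 600.1, 214.3]
tcp_rot: [-3.141, -0.0, -3.14]
ft_force: [-0.2, 0.2, 0.0]
opening: 0.912
grip_force: 0.0
```

>>> {"fn": "servo_tool", "kwargs": {"moves": [0.5,-0.7,0,0,0.55,0.5,-0.7,0,0,0.55,0.5,-0.7,0,0,0.55,0.5,-0.7,0,0,0.55,0.5,-0.7,0,0,0.55,0.5,-0.7,0,0,0.55,0.5,-0.7,0,0,0.55,0.5,-0.7,0,0,0.55,0.5,-0.7,0,0,0.55]}}

```text
t: 1.18
eef_pos: [376.6, 316.6, 214.7]
tcp_rot: [-3.141, 0.0, 3.137]
ft_force: [-0.4, 0.6, -0.3]
opening: 0.545
grip_force: 0.0
```

>>> {"fn": "servo_tool", "kwargs": {"moves": [0.454,-0.742,-0.287,0,0.55,0.454,-0.742,-0.287,0,0.55,0.454,-0.742,-0.287,0,0.55,0.454,-0.742,-0.287,0,0.55,0.454,-0.742,-0.287,0,0.55,0.454,-0.742,-0.287,0,0.55,0.454,-0.742,-0.287,0,0.55,0.454,-0.742,-0.287,0,0.55,0.454,-0.742,-0.287,0,0.55,0.454,-0.742,-0.287,0,0.55,0.454,-0.742,-0.287,0,0.55,0.454,-0.742,-0.287,0,0.55]}}

```text
t: 2.18
eef_pos: [555.5, 23.8, 99.7]
tcp_rot: [3.141, -0.001, 3.14]
ft_force: [0.5, 0.1, -0.1]
opening: 0.552
grip_force: 0.0
```

```bash
python3 - <<'E'
from h import *
print(state()['eef_pos'],state()['tcp_rot'])
im,d=snap('top','t1'); cv2.imwrite('pics/t1c.png',cv2.resize(im[100:300,200:440],None,fx=3,fy=3))
E
```

```text
[555.53574778  23.8475231   99.74646873] [ 3.14129679e+00 -7.87238182e-04  3.14028130e+00]
```

View pics/t1c.png

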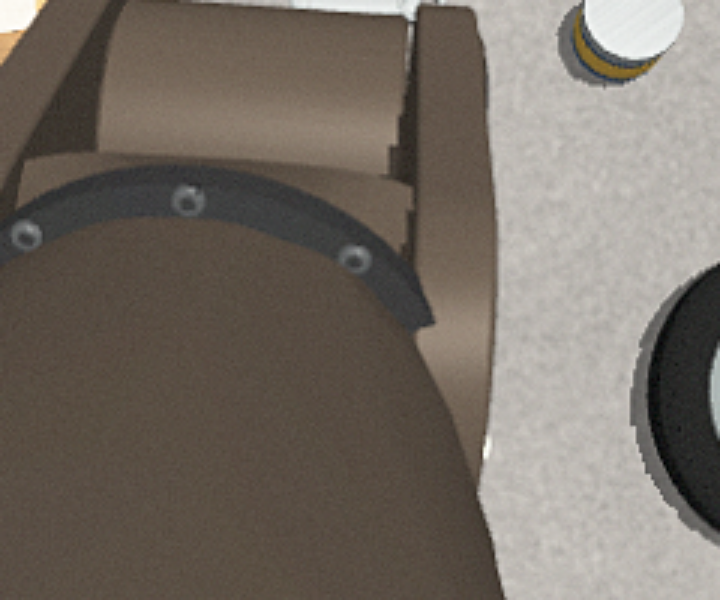

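The arm hides the bush from the top camera, so I'll check with the side camera.

>>> {"fn": "servo_tool", "kwargs": {"moves": [0,0,-0.08,0,0.55,0,0,-0.14,0,0.55,0,0,-0.197,0,0.55,0,0,-0.197,0,0.55,0,0,-0.197,0,0.55,0,0,-0.197,0,0.55]}}

```text
t: 2.73
eef_pos: [556.4, 24.1, 22.4]
tcp_rot: [-3.142, 0.001, -3.141]
ft_force: [-0.3, 1.3, 0.4]
opening: 0.552
grip_force: 0.0
```

```bash
python3 - <<'E'
from h import *
im,d=snap('side','s1'); cv2.imwrite('pics/s1c.png',cv2.resize(im[100:280,200:440],None,fx=3,fy=3))
E
```

```text
(no output)
```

View pics/s1c.png

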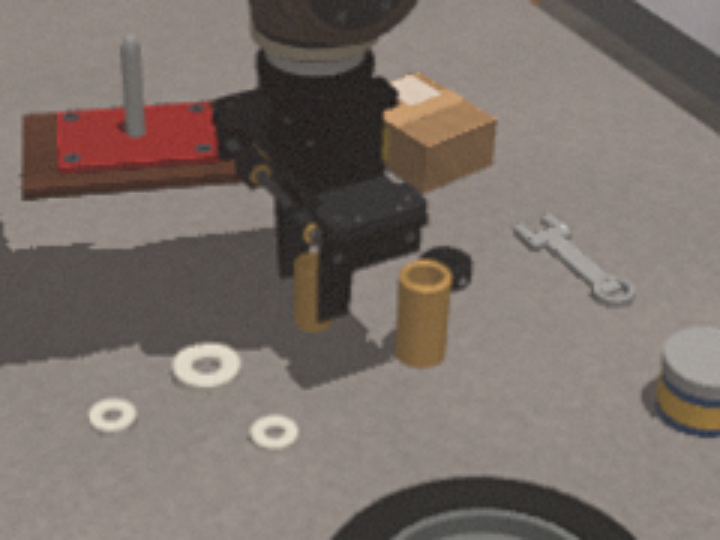

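The bush sits between the fingers. Closing, then lifting.

>>> {"fn": "servo_tool", "kwargs": {"moves": [0,0,0,0,0.1,0,0,0,0,0.1,0,0,0,0,0.1,0,0,0,0,0.1,0,0,0,0,0.1,0,0,0,0,0.1,0,0,0,0,0.1,0,0,0,0,0.1]}}

```text
t: 3.45
eef_pos: [556.1, 23.4, 21.4]
tcp_rot: [3.142, 0.0, 3.141]
ft_force: [-0.5, 0.2, 6.0]
opening: 0.279
grip_force: 30.0
```

>>> {"fn": "servo_tool", "kwargs": {"moves": [0,0,0.05,0,0.1,0,0,0.12,0,0.1,0,0,0.2,0,0.1,0,0,0.3,0,0.1,-0.01,0.08,0.3,0,0.1,-0.02,0.17,0.3,0,0.1,-0.03,0.26,0.3,0,0.1,-0.04,0.35,0.3,0,0.1,-0.05,0.44,0.3,0,0.1,-0.06,0.53,0.3,0,0.1,-0.061,0.6,0.3,0,0.1,-0.061,0.64,0.3,0,0.1]}}

```text
t: 4.45
eef_pos: [530.8, 282.3, 140.7]
tcp_rot: [3.141, -0.0, -3.14]
ft_force: [-0.6, -0.7, -1.1]
opening: 0.279
grip_force: 30.0
```

>>> {"fn": "servo_tool", "kwargs": {"moves": [0,0.028,0,0,0.1,0,0.028,0,0,0.1,0,0.028,0,0,0.1,0,0.028,0,0,0.1,0,0.028,0,0,0.1]}}

```text
t: 4.87
eef_pos: [531.8, 289.4, 141.0]
tcp_rot: [-3.141, -0.0, 3.14]
ft_force: [0.2, -0.6, -2.0]
opening: 0.279
grip_force: 30.0
```

```bash
python3 - <<'E'
from h import *
print(state()['eef_pos'])
for n in ('side','top'):
    im,d=snap(n,n+'2'); P=cloud(n,d)
    hsv=cv2.cvtColor(im,cv2.COLOR_BGR2HSV); b=(hsv[...,0]>10)&(hsv[...,0]<25)&(hsv[...,1]>110)
    m=b&(np.hypot(P[...,0]-531,P[...,1]-290)<40)&(P[...,2]>100)
    Q=P[m]; v,u=np.nonzero(m); print(n,len(Q),Q.min(0) if len(Q) else '',Q.max(0) if len(Q) else '')
    if len(Q): print(u.min(),u.max(),v.min(),v.max())
im=cv2.imread('pics/side2.png'); t=cv2.imread('pics/top2.png')
cv2.imwrite('pics/c2.png',np.hstack([cv2.resize(im[40:180,190:300],None,fx=4,fy=4),cv2.resize(t[150:290,100:190],None,fx=4,fy=4)]))
E
```

```text
[531.78273838 289.3719795  141.03666442]
side 111 [499.09970903 269.93879054 121.74371967] [538.06601985 314.65980442 318.79854004]
224 247 29 109
top 34 [497.87438928 250.95522933 227.62568861] [545.45887041 304.04450839 327.94075506]
66 97 174 226
```

View pics/c2.png

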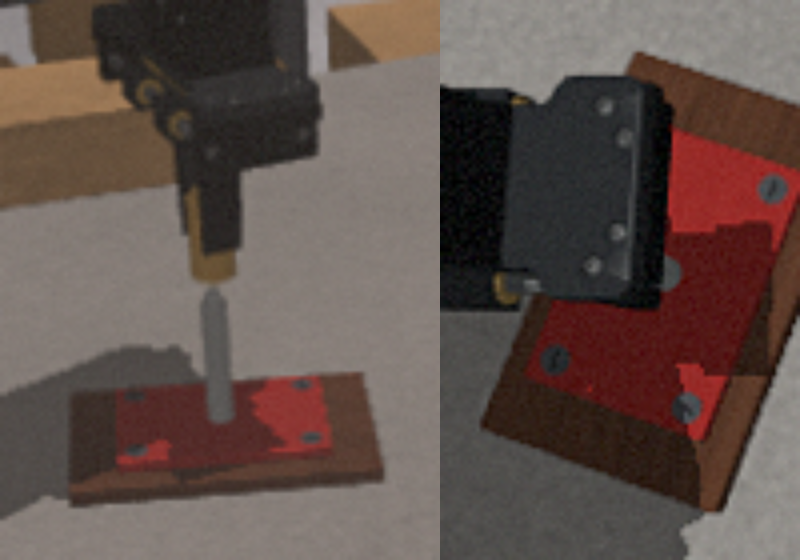

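The side crop shows the bush (bottom about (214,280)) just above the axle tip (212,290), nearly aligned. I'll measure the lateral offset.

```bash
python3 - <<'E'
from h import *
im=cv2.imread('pics/side2.png'); hsv=cv2.cvtColor(im,cv2.COLOR_BGR2HSV)
P0=np.array([531.5,290.5,0]); o,_=rays('side',[0,0]); f=(P0-o)*[1,1,0]; f/=np.linalg.norm(f); l=np.array([f[1],-f[0],0]); print('right dir',l)
def lat(u,v):
    o,d=rays('side',[u,v]); d=d[0]; s=((P0-o)@f)/(d@f); X=o+d*s; return (X-P0)@l, X[2]
for v in list(range(99,110))+list(range(114,142,3)):
    sl=slice(232,258) 
    s=hsv[v,sl].astype(int); bg=im[v,sl].astype(int)
    if v<112: m=(s[:,1]>90)&(s[:,0]>8)&(s[:,0]<28)
    else: m=(bg.max(1)<118)&(s[:,1]<60)
    u=np.nonzero(m)[0]+232
    if len(u): a,b=lat(u.min()-.5,v),lat(u.max()+.5,v); print(v,u.min(),u.max(),'lat %.1f %.1f mid %.1f z %.0f'%(a[0],b[0],(a[0]+b[0])/2,a[1]))
E
```

```text
right dir [ 0.93933964 -0.34298841  0.        ]
99 238 240 lat -11.2 -4.2 mid -7.7 z 142
100 238 239 lat -11.3 -6.7 mid -9.0 z 140
101 238 240 lat -11.5 -4.5 mid -8.0 z 137
102 238 247 lat -11.7 11.7 mid 0.0 z 135
103 238 247 lat -11.8 11.5 mid -0.1 z 132
104 238 247 lat -12.0 11.4 mid -0.3 z 130
105 238 247 lat -12.2 11.3 mid -0.5 z 127
106 238 248 lat -12.4 13.5 mid 0.6 z 124
107 238 248 lat -12.5 13.3 mid 0.4 z 122
108 238 247 lat -12.7 10.8 mid -0.9 z 119
109 239 246 lat -10.5 8.3 mid -1.1 z 116
114 241 245 lat -6.7 5.2 mid -0.7 z 103
117 240 246 lat -9.5 7.1 mid -1.2 z 95
120 240 246 lat -10.1 6.7 mid -1.7 z 87
123 240 246 lat -10.6 6.2 mid -2.2 z 79
126 232 247 lat -30.3 8.1 mid -11.1 z 72
129 232 247 lat -30.9 7.7 mid -11.6 z 64
132 232 247 lat -31.6 7.2 mid -12.2 z 56
135 232 247 lat -32.2 6.7 mid -12.7 z 47
138 242 247 lat -8.4 6.2 mid -1.1 z 37
141 242 247 lat -9.0 5.7 mid -1.6 z 29
```

>>> {"fn": "servo_tool", "kwargs": {"moves": [-0.002,0.001,0,0,0.1,-0.002,0.001,-0.03,0,0.1,-0.002,0.001,-0.045,0,0.1,-0.002,0.001,-0.06,0,0.1,-0.002,0.001,-0.075,0,0.1,-0.002,0.001,-0.09,0,0.1,-0.002,0.001,-0.09,0,0.1,-0.002,0.001,-0.09,0,0.1]}}

```text
t: 5.63
eef_pos: [530.7, 291.0, 104.8]
tcp_rot: [-3.141, -0.001, 3.142]
ft_force: [0.2, -0.4, -0.5]
opening: 0.278
grip_force: 30.0
```

>>> {"fn": "servo_tool", "kwargs": {"moves": [0,0,-0.03,0,0.1,0,0,-0.06,0,0.1,0,0,-0.09,0,0.1,0,0,-0.12,0,0.1,0,0,-0.14,0,0.1,0,0,-0.152,0,0.1,0,0,-0.152,0,0.1,0,0,-0.152,0,0.1]}}

```text
t: 6.3
eef_pos: [530.7, 291.0, 44.0]
tcp_rot: [-3.141, -0.001, 3.142]
ft_force: [0.4, -0.2, -0.8]
opening: 0.277
grip_force: 30.0
```

>>> {"fn": "servo_tool", "kwargs": {"moves": [0,0,-0.003,0,0.1,0,0,-0.006,0,0.1,0,0,-0.008,0,0.1,0,0,-0.008,0,0.1,0,0,-0.008,0,0.1]}}

```text
t: 6.72
eef_pos: [530.9, 291.0, 41.4]
tcp_rot: [3.141, 0.001, 3.142]
ft_force: [-0.3, 0.7, 1.4]
opening: 0.281
grip_force: 30.0
```

>>> {"fn": "servo_tool", "kwargs": {"moves": [0,0,-0.002,0,0.1,0,0,-0.003,0,0.1,0,0,-0.003,0,0.1,0,0,-0.003,0,0.1]}}

```text
t: 7.05
eef_pos: [531.0, 291.1, 41.3]
tcp_rot: [3.141, 0.001, -3.142]
ft_force: [-3.6, -2.0, 14.3]
opening: 0.274
grip_force: 30.0
```

>>> {"fn": "servo_tool", "kwargs": {"moves": [0,0,0.001,0,0.45,0,0,0.001,0,0.45,0,0,0.001,0,0.45,0,0,0.001,0,0.45,0,0,0.05,0,0.45,0,0,0.13,0,0.45,0,0,0.22,0,0.45,0,0,0.3,0,0.6,0,0,0.3,0,0.75]}}

```text
t: 7.8
eef_pos: [532.9, 292.0, 165.8]
tcp_rot: [3.138, 0.008, -3.142]
ft_force: [0.4, -0.1, -0.2]
opening: 0.54
grip_force: 0.0
```

>>> {"fn": "servo_tool", "kwargs": {"moves": [0,-0.8,0,0,0.75,0,-0.8,0,0,0.75,0,-0.8,0,0,0.75,0,-0.8,0,0,0.75,0,-0.8,0,0,0.75,0,-0.8,0,0,0.75,0,-0.8,0,0,0.75,0,-0.8,0,0,0.75,0,-0.8,0,0,0.75]}}

```text
t: 8.55
eef_pos: [530.7, -33.4, 159.4]
tcp_rot: [-3.141, -0.0, 3.137]
ft_force: [0.1, -0.4, 0.4]
opening: 0.752
grip_force: 0.0
```

```bash
python3 - <<'E'
from h import *
print(state()['eef_pos'])
t,d=snap('top','top3');P=cloud('top',d)
print(P[205:225,130:165,2].round(0)[::2,::3])
im,_=snap('side','side3')
cv2.imwrite('pics/c3.png',np.hstack([cv2.resize(im[90:190,190:300],None,fx=4,fy=4),cv2.resize(t[165:265,100:190],None,fx=4,fy=4)]))
E
```

```text
[530.73413728 -33.42389009 159.37801192]
[[  2.  13.  11.  21.  21.  20.  18.  22.  22.  21.  20.  20.]
 [ 12.  15.  19.  20.  21.  20.  20.  20.  19.  19.  21.  20.]
 [ 11.  13. 104. 100.  71.  72.  72.  61.  21.  20.  23.  22.]
 [ 12. 108. 107. 103.  92.  78.  71.  70.  56.  36.  21.  21.]
 [ 13. 108. 106. 100.  95.  82.  69.  69.  60.  46.  34.  20.]
 [ 13. 106. 103. 101.  94.  81.  70.  71.  61.  48.  35.  21.]
 [ 13.  19. 100.  98.  87.  79.  68.  70.  61.  48.  36.  22.]
 [ 13.  22.  20.  72.  77.  71.  73.  66.  58.  45.  35.  23.]
 [ 19.  21.  19.  21.  73.  73.  71.  64.  52.  42.  32.  19.]
 [ 20.  19.  22.  22.  19.  67.  63.  56.  46.  33.  27.  20.]]
```

View pics/c3.png

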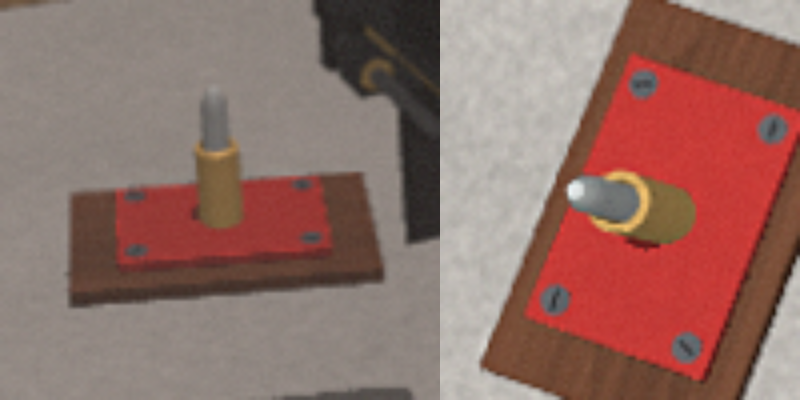

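The bush is home: its top reads 72 mm, and it stands upright on the flange. Next is the wheel.

>>> {"fn": "servo_tool", "kwargs": {"moves": [-0.071,-0.644,-0.15,0,0.78,-0.071,-0.644,-0.15,0,0.78,-0.071,-0.644,-0.15,0,0.78,-0.071,-0.644,-0.15,0,0.78,-0.071,-0.644,-0.15,0,0.78,-0.071,-0.644,-0.15,0,0.78,-0.071,-0.644,-0.15,0,0.78,-0.071,-0.644,-0.15,0,0.78,-0.071,-0.644,-0.15,0,0.78]}}

```text
t: 9.4
eef_pos: [502.4, -285.7, 99.3]
tcp_rot: [3.141, -0.001, 3.141]
ft_force: [-0.1, 0.6, 0.9]
opening: 0.782
grip_force: 0.0
```

>>> {"fn": "servo_tool", "kwargs": {"moves": [0,0,-0.06,0,0.78,0,0,-0.12,0,0.78,0,0,-0.16,0,0.78,0,0,-0.178,0,0.78,0,0,-0.178,0,0.78,0,0,-0.178,0,0.78]}}

```text
t: 9.9
eef_pos: [503.0, -285.5, 29.3]
tcp_rot: [3.142, 0.0, -3.14]
ft_force: [0.7, -0.5, -0.2]
opening: 0.783
grip_force: 0.0
```

```bash
python3 - <<'E'
from h import *
im,d=snap('side','s4'); cv2.imwrite('pics/s4c.png',cv2.resize(im[200:370,280:450],None,fx=3,fy=3))
E
```

```text
(no output)
```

View pics/s4c.png

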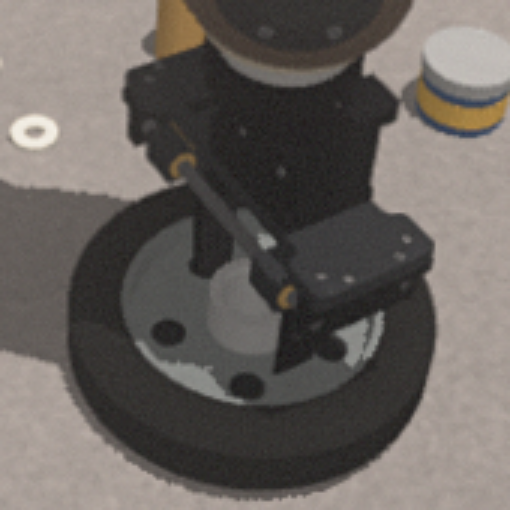

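The fingers straddle the hub inside the hollow. Closing and lifting.

>>> {"fn": "servo_tool", "kwargs": {"moves": [0,0,0,0,0.2,0,0,0,0,0.2,0,0,0,0,0.2,0,0,0,0,0.2,0,0,0,0,0.2,0,0,0,0,0.2,0,0,0,0,0.2,0,0,0,0,0.2]}}

```text
t: 10.62
eef_pos: [502.5, -286.5, 29.0]
tcp_rot: [3.141, 0.0, 3.142]
ft_force: [-1.5, 3.5, 6.2]
opening: 0.501
grip_force: 30.0
```

>>> {"fn": "servo_tool", "kwargs": {"moves": [0,0,0.01,0,0.2,0,0,0.03,0,0.2,0,0,0.06,0,0.2,0,0,0.1,0,0.2,0,0,0.14,0,0.2,0,0,0.18,0,0.2,0,0,0.22,0,0.2,0,0,0.26,0,0.2,0,0,0.29,0,0.2,0,0,0.31,0,0.2,0,0,0.32,0,0.2,0,0,0.32,0,0.2]}}

```text
t: 11.62
eef_pos: [502.4, -286.7, 157.5]
tcp_rot: [-3.141, 0.001, 3.141]
ft_force: [-0.1, -0.8, -9.8]
opening: 0.503
grip_force: 30.0
```

>>> {"fn": "servo_tool", "kwargs": {"moves": [0,0.02,0,0,0.2,0.003,0.06,0,0,0.2,0.006,0.12,0,0,0.2,0.01,0.19,0,0,0.2,0.014,0.26,0,0,0.2,0.018,0.33,0,0,0.2,0.022,0.4,0,0,0.2,0.026,0.47,0,0,0.2,0.03,0.54,0,0,0.2,0.034,0.61,0,0,0.2,0.038,0.68,0,0,0.2,0.04,0.75,0,0,0.2]}}

```text
t: 12.62
eef_pos: [517.5, 15.9, 156.1]
tcp_rot: [3.141, -0.001, -3.141]
ft_force: [-0.3, -0.5, -9.3]
opening: 0.501
grip_force: 30.0
```

>>> {"fn": "servo_tool", "kwargs": {"moves": [0.004,0.07,0,0,0.2,0.008,0.14,0,0,0.2,0.012,0.21,0,0,0.2,0.016,0.28,0,0,0.2,0.02,0.35,0,0,0.2,0.024,0.42,0,0,0.2,0.028,0.49,0,0,0.2,0.03,0.56,0,0,0.2,0.031,0.62,0,0,0.2,0.031,0.665,0,0,0.2,0.031,0.69,0,0,0.2,0.031,0.694,0,0,0.2]}}

```text
t: 13.62
eef_pos: [529.4, 293.1, 155.8]
tcp_rot: [-3.141, -0.001, -3.139]
ft_force: [0.1, -0.4, -10.3]
opening: 0.5
grip_force: 30.0
```

>>> {"fn": "servo_tool", "kwargs": {"moves": [0,0,0,0,0.2,0,0,0,0,0.2,0,0,0,0,0.2]}}

```text
t: 13.87
eef_pos: [530.6, 290.2, 156.5]
tcp_rot: [-3.141, -0.001, 3.141]
ft_force: [0.1, -0.4, -9.0]
opening: 0.503
grip_force: 30.0
```

```bash
python3 - <<'E'
from h import *
im,d=snap('side','s5'); t,dt=snap('top','t5')
for n,D in(('side',d),('top',dt)):
    P=cloud(n,D); m=(P[...,2]>155)&(P[...,2]<185)&(np.hypot(P[...,0]-531,P[...,1]-291)<125); 
    Q=P[m]; print(n,len(Q),Q[:,:2].min(0),Q[:,:2].max(0),cv2.minEnclosingCircle(Q[:,:2].astype(np.float32)))
cv2.imwrite('pics/c5.png',np.hstack([cv2.resize(im[40:190,170:320],None,fx=3,fy=3),cv2.resize(t[140:290,40:190],None,fx=2.3,fy=3)]))
E
```

```text
side 2160 [430.06988075 188.94064038] [627.64930506 383.55936734] ((528.9230346679688, 286.87921142578125), 100.52033996582031)
top 7057 [431.00509177 188.86357026] [630.70537767 383.24472704] ((530.9244995117188, 288.9973449707031), 100.90970611572266)
```

View pics/c5.png

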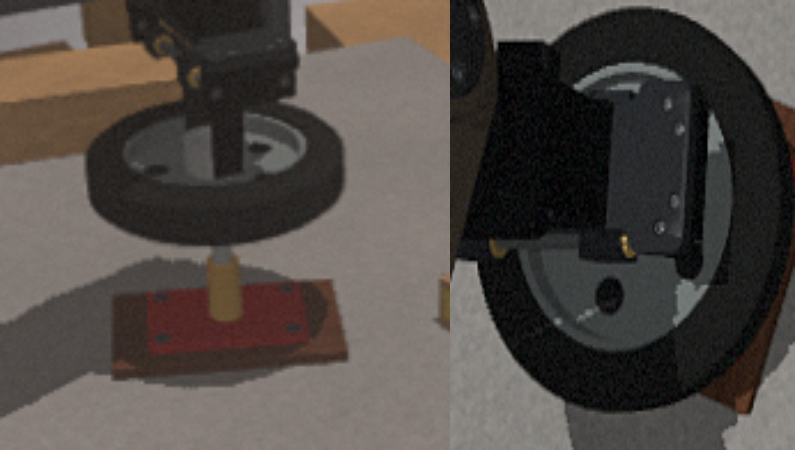

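The wheel is held, looks level and sits above the bush. I'll check its tilt and centre before lowering.

```bash
python3 - <<'E'
from h import *
for n in('side','top'):
    P=cloud(n,np.load(f'pics/{n[0]}5.npy')).reshape(-1,3); r=np.hypot(P[:,0]-531,P[:,1]-290)
    Q=P[(r>78)&(r<95)&(P[:,2]>160)&(P[:,2]<182)]
    A=np.c_[Q[:,0]-531,Q[:,1]-290,np.ones(len(Q))]; c=np.linalg.lstsq(A,Q[:,2],rcond=None)[0]
    k=abs(Q[:,2]-A@c)<4; c=np.linalg.lstsq(A[k],Q[k,2],rcond=None)[0]; print(n,c,len(Q))
    # outer rim: per-angle max radius -> circle fit
    S=P[(P[:,2]>160)&(P[:,2]<182)&(r<115)]; a=np.arctan2(S[:,1]-290,S[:,0]-531); rr=np.hypot(S[:,0]-531,S[:,1]-290)
    E=[]
    for i in range(-18,18):
        m=(a>i*np.pi/18)&(a<(i+1)*np.pi/18)
        if m.sum()>5 and rr[m].max()>92: E.append(S[m][rr[m].argmax(),:2])
    E=np.array(E); x=np.linalg.lstsq(np.c_[2*E,np.ones(len(E))],(E**2).sum(1),rcond=None)[0]; print(len(E),x[:2],np.sqrt(x[2]+x[0]**2+x[1]**2))
print(state()['eef_pos'])
E
```

```text
side [-1.46863054e-04  6.55722382e-03  1.71617247e+02] 727
29 [528.59261582 285.70923527] 98.35542531126552
top [-1.17503771e-04 -1.14409833e-04  1.73517911e+02] 3303
30 [530.76812599 289.0440542 ] 100.11961042564083
[530.82914889 290.2089296  156.68890645]
```

>>> {"fn": "servo_tool", "kwargs": {"moves": [0.001,0.002,0,0,0.2,0.001,0.002,-0.02,0,0.2,0.001,0.002,-0.04,0,0.2,0.001,0.002,-0.06,0,0.2,0.001,0.002,-0.08,0,0.2,0.001,0.002,-0.1,0,0.2,0.001,0.002,-0.11,0,0.2,0.001,0.002,-0.12,0,0.2,0.001,0.002,-0.128,0,0.2,0.001,0.002,-0.128,0,0.2,0.001,0.002,-0.128,0,0.2]}}

```text
t: 14.88
eef_pos: [531.3, 291.9, 105.5]
tcp_rot: [3.141, 0.0, 3.142]
ft_force: [0.8, -0.2, -8.5]
opening: 0.503
grip_force: 30.0
```

>>> {"fn": "servo_tool", "kwargs": {"moves": [0,0,-0.006,0,0.2,0,0,-0.012,0,0.2,0,0,-0.018,0,0.2,0,0,-0.024,0,0.2,0,0,-0.03,0,0.2,0,0,-0.03,0,0.2]}}

```text
t: 15.38
eef_pos: [531.0, 291.7, 92.9]
tcp_rot: [-3.141, -0.001, 3.141]
ft_force: [-0.1, -0.3, -8.7]
opening: 0.502
grip_force: 30.0
```

>>> {"fn": "servo_tool", "kwargs": {"moves": [0,0,-0.015,0,0.2,0,0,-0.03,0,0.2,0,0,-0.045,0,0.2,0,0,-0.06,0,0.2,0,0,-0.075,0,0.2,0,0,-0.09,0,0.2,0,0,-0.1,0,0.2,0,0,-0.104,0,0.2,0,0,-0.104,0,0.2,0,0,-0.104,0,0.2]}}

```text
t: 16.22
eef_pos: [531.3, 291.8, 51.9]
tcp_rot: [3.142, 0.0, 3.142]
ft_force: [0.3, 0.1, -9.3]
opening: 0.503
grip_force: 30.0
```

>>> {"fn": "servo_tool", "kwargs": {"moves": [0,0,-0.002,0,0.2,0,0,-0.004,0,0.2,0,0,-0.006,0,0.2,0,0,-0.006,0,0.2,0,0,-0.006,0,0.2]}}

```text
t: 16.63
eef_pos: [531.2, 291.8, 49.5]
tcp_rot: [3.141, 0.0, 3.142]
ft_force: [1.1, 0.8, -9.1]
opening: 0.502
grip_force: 30.0
```

>>> {"fn": "servo_tool", "kwargs": {"moves": [0,0,-0.001,0,0.2,0,0,-0.002,0,0.2,0,0,-0.003,0,0.2,0,0,-0.003,0,0.2,0,0,-0.003,0,0.2]}}

```text
t: 17.05
eef_pos: [531.3, 291.9, 49.0]
tcp_rot: [3.141, 0.001, 3.142]
ft_force: [-3.6, -1.9, 5.8]
opening: 0.507
grip_force: 30.0
```

>>> {"fn": "servo_tool", "kwargs": {"moves": [0,0,0,0,0.75,0,0,0,0,0.75,0,0,0,0,0.75,0,0,0,0,0.75,0,0,0,0,0.75,0,0,0.05,0,0.75,0,0,0.12,0,0.75,0,0,0.22,0,0.75,0,0,0.25,0,0.75,0,0,0.25,0,0.75]}}

```text
t: 17.88
eef_pos: [532.6, 292.4, 151.8]
tcp_rot: [3.139, 0.006, -3.142]
ft_force: [-0.1, -0.5, -1.2]
opening: 0.75
grip_force: 0.0
```

>>> {"fn": "servo_tool", "kwargs": {"moves": [-0.166,-0.717,0,0,0.65,-0.166,-0.717,0,0,0.65,-0.166,-0.717,0,0,0.65,-0.166,-0.717,0,0,0.65,-0.166,-0.717,0,0,0.65,-0.166,-0.717,0,0,0.65,-0.166,-0.717,0,0,0.65,-0.166,-0.717,-0.1,0,0.65,-0.166,-0.717,-0.15,0,0.65,-0.166,-0.717,-0.2,0,0.65]}}

```text
t: 18.72
eef_pos: [463.9, 4.0, 66.4]
tcp_rot: [3.141, -0.001, 3.139]
ft_force: [1.7, 0.1, -0.8]
opening: 0.653
grip_force: 0.0
```

```bash
python3 - <<'E'
from h import *
print(state()['eef_pos'])
t,d=snap('top','top6');P=cloud('top',d)
im,_=snap('side','side6')
Q=P.reshape(-1,3); r=np.hypot(Q[:,0]-531,Q[:,1]-291)
for a,b in((17,23),(80,95)): S=Q[(r>a)&(r<b)&(Q[:,2]>40)];print(a,len(S),np.percentile(S[:,2],[5,50,95]),S[:,:2].mean(0))
S=Q[(r<40)&(Q[:,2]>66)&(Q[:,2]<76)];print(cv2.minEnclosingCircle(S[:,:2].astype(np.float32)))
cv2.imwrite('pics/c6.png',np.hstack([cv2.resize(im[70:250,180:320],None,fx=3,fy=3),cv2.resize(t[150:270,60:200],None,fx=2.5,fy=4.5)]))
E
```

```text
[463.89535862   4.00349694  66.41853005]
17 235 [67.86670286 70.08706729 72.03236419] [530.81715294 289.55444766]
80 2618 [63.61678425 65.95430641 67.94239657] [527.41872859 285.29432564]
((531.858154296875, 290.300537109375), 24.41345977783203)
```

View pics/c6.png

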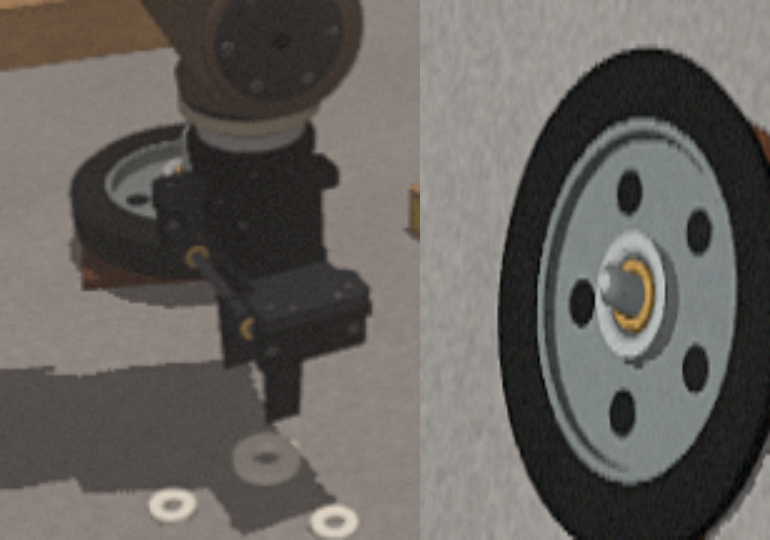

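The wheel is home with the brass bush visible inside its hub: hub top 70 mm, tyre top 66 mm. Now the washer.

>>> {"fn": "servo_tool", "kwargs": {"moves": [0,0,-0.06,0,0.65,0,0,-0.11,0,0.65,0,0,-0.15,0,0.65,0,0,-0.164,0,0.65,0,0,-0.164,0,0.65,0,0,-0.164,0,0.65,0,0,-0.164,0,0.65]}}

```text
t: 19.4
eef_pos: [465.3, 5.0, 3.6]
tcp_rot: [-3.142, 0.001, -3.141]
ft_force: [0.2, -1.1, 0.3]
opening: 0.648
grip_force: 0.0
```

>>> {"fn": "servo_tool", "kwargs": {"moves": [0,0,0,0,0.3,0,0,0,0,0.3,0,0,0,0,0.3,0,0,0,0,0.3,0,0,0,0,0.3,0,0,0,0,0.3,0,0,0,0,0.3]}}

```text
t: 19.98
eef_pos: [465.0, 5.0, 3.1]
tcp_rot: [3.142, 0.001, 3.142]
ft_force: [-1.1, 0.4, 7.7]
opening: 0.468
grip_force: 30.0
```

>>> {"fn": "servo_tool", "kwargs": {"moves": [0,0,0.03,0,0.3,0,0,0.1,0,0.3,0,0,0.2,0,0.3,0,0,0.3,0,0.3,0.02,0.07,0.3,0,0.3,0.04,0.15,0.3,0,0.3,0.06,0.24,0.3,0,0.3,0.08,0.33,0.3,0,0.3,0.1,0.42,0.3,0,0.3,0.12,0.51,0.3,0,0.3,0.14,0.6,0.3,0,0.3,0.16,0.67,0.3,0,0.3]}}

```text
t: 20.98
eef_pos: [528.6, 275.6, 122.7]
tcp_rot: [3.141, -0.0, -3.141]
ft_force: [0.7, -0.4, 1.2]
opening: 0.468
grip_force: 30.0
```

>>> {"fn": "servo_tool", "kwargs": {"moves": [0.006,0.035,0,0,0.3,0.006,0.045,0,0,0.3,0.006,0.045,0,0,0.3,0.006,0.045,0,0,0.3,0.006,0.045,0,0,0.3]}}

```text
t: 21.4
eef_pos: [531.0, 289.5, 122.7]
tcp_rot: [-3.141, -0.0, 3.14]
ft_force: [0.6, -0.4, 0.3]
opening: 0.464
grip_force: 30.0
```

```bash
python3 - <<'E'
from h import *
print(state()['eef_pos'],state()['ft_force'])
im,d=snap('side','s7'); t,dt=snap('top','t7')
for n,D in(('side',d),('top',dt)):
    P=cloud(n,D); r=np.hypot(P[...,0]-531,P[...,1]-291); I=im if n=='side' else t
    m=(P[...,2]>114)&(P[...,2]<134)&(r<30)&(I.min(2)>90); 
    Q=P[m]
    if len(Q): print(n,len(Q),Q.min(0),Q.max(0),Q.mean(0))
cv2.imwrite('pics/c7.png',np.hstack([cv2.resize(im[60:160,200:300],None,fx=4,fy=4),cv2.resize(t[170:270,90:190],None,fx=4,fy=4)]))
E
```

```text
[530.99176036 289.53596826 122.7274972 ] [ 0.60955269 -0.43252032  0.27599465]
side 71 [506.38441912 268.73129099 118.82439834] [548.66332512 309.71442281 128.35079965] [518.08233738 289.33675629 124.73403879]
```

View pics/c7.png

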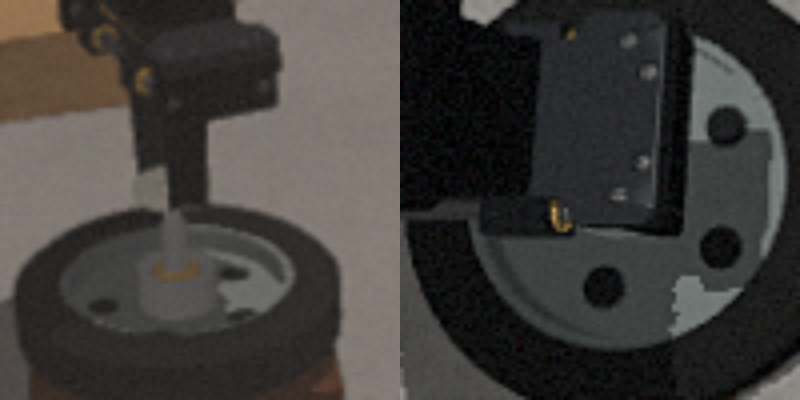

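The side crop shows the washer level in the fingers, with its left edge at (133,187), which fits a part centred over the axle. Lowering.

>>> {"fn": "servo_tool", "kwargs": {"moves": [0,0,-0.015,0,0.3,0,0,-0.03,0,0.3,0,0,-0.045,0,0.3,0,0,-0.06,0,0.3,0,0,-0.07,0,0.3,0,0,-0.07,0,0.3,0,0,-0.07,0,0.3]}}

```text
t: 22.08
eef_pos: [531.1, 291.0, 94.3]
tcp_rot: [-3.141, -0.001, -3.142]
ft_force: [0.8, 0.1, -0.3]
opening: 0.47
grip_force: 30.0
```

>>> {"fn": "servo_tool", "kwargs": {"moves": [0,0,-0.01,0,0.3,0,0,-0.02,0,0.3,0,0,-0.03,0,0.3,0,0,-0.04,0,0.3,0,0,-0.045,0,0.3,0,0,-0.045,0,0.3,0,0,-0.045,0,0.3]}}

```text
t: 22.67
eef_pos: [531.2, 291.0, 76.5]
tcp_rot: [3.142, -0.0, 3.142]
ft_force: [-1.3, 0.3, 0.3]
opening: 0.473
grip_force: 30.0
```

Commanded z is 76.66, so about 2 mm remain.

>>> {"fn": "servo_tool", "kwargs": {"moves": [0,0,-0.002,0,0.3,0,0,-0.004,0,0.3,0,0,-0.005,0,0.3,0,0,-0.005,0,0.3,0,0,-0.005,0,0.3]}}

```text
t: 23.08
eef_pos: [531.4, 291.1, 75.1]
tcp_rot: [3.141, 0.001, 3.142]
ft_force: [-0.3, 0.6, 5.4]
opening: 0.466
grip_force: 30.0
```

>>> {"fn": "servo_tool", "kwargs": {"moves": [0,0,-0.001,0,0.3,0,0,-0.002,0,0.3,0,0,-0.002,0,0.3,0,0,-0.002,0,0.3]}}

```text
t: 23.42
eef_pos: [531.6, 291.2, 74.9]
tcp_rot: [3.141, 0.002, 3.142]
ft_force: [-1.5, -0.9, 10.6]
opening: 0.468
grip_force: 30.0
```

>>> {"fn": "servo_tool", "kwargs": {"moves": [0,0,0.001,0,0.65,0,0,0.001,0,0.65,0,0,0.001,0,0.65,0,0,0.001,0,0.65,0,0,0.03,0,0.65,0,0,0.1,0,0.65,0,0,0.2,0,0.65,0,0,0.2,0,0.65]}}

```text
t: 24.08
eef_pos: [533.5, 292.1, 160.9]
tcp_rot: [3.138, 0.008, -3.141]
ft_force: [0.2, 1.3, 0.4]
opening: 0.65
grip_force: 0.0
```

>>> {"fn": "servo_tool", "kwargs": {"moves": [0.344,-0.662,0,0,0.65,0.344,-0.662,0,0,0.65,0.344,-0.662,0,0,0.65,0.344,-0.662,0,0,0.65,0.344,-0.662,0,0,0.65,0.344,-0.662,0,0,0.65,0.344,-0.662,0,0,0.65,0.344,-0.662,0,0,0.65,0.344,-0.662,-0.1,0,0.65,0.344,-0.662,-0.2,0,0.65,0.344,-0.662,-0.2,0,0.65]}}

```text
t: 25.0
eef_pos: [665.5, 26.0, 67.7]
tcp_rot: [3.141, -0.01, 3.141]
ft_force: [-0.9, -0.5, -1.1]
opening: 0.649
grip_force: 0.0
```

```bash
python3 - <<'E'
from h import *
print(state()['eef_pos'])
t,d=snap('top','top8');P=cloud('top',d)
im,_=snap('side','side8')
Q=P.reshape(-1,3); r=np.hypot(Q[:,0]-531.5,Q[:,1]-290.5)
S=Q[(r>11)&(r<20)&(Q[:,2]>50)&(Q[:,2]<95)];print(len(S),np.percentile(S[:,2],[5,50,95]))
cv2.imwrite('pics/c8.png',np.hstack([cv2.resize(im[80:230,190:380],None,fx=3,fy=3),cv2.resize(t[190:240,115:165],None,fx=4,fy=9)]))
E
```

```text
[665.47324126  26.00657356  67.70015205]Traceback (most recent call last):
  File "<stdin>", line 6, in <module>
    return _quantile_unchecked(
        a, q, axis, out, overwrite_input, method, keepdims, weights)
    return _ureduce(a,
                    func=_quantile_ureduce_func,
    ...<5 lines>...
                    overwrite_input=overwrite_input,
                    method=method)
    r = func(a, **kwargs)
    result = _quantile(arr,
                       quantiles=q,
    ...<2 lines>...
                       out=out,
                       weights=wgt)
    slices_having_nans = np.isnan(arr[-1, ...])
                                  ~~~^^^^^^^^^
IndexError: index -1 is out of bounds for axis 0 with size 0
```

```bash
python3 - <<'E'
from h import *
P=cloud('side',np.load('pics/side8.npy')) if __import__('os').path.exists('pics/side8.npy') else cloud('side',snap('side','side8')[1])
im=cv2.imread('pics/side8.png')
r=np.hypot(P[...,0]-530.5,P[...,1]-289.5)
S=P[(r>11)&(r<20)&(P[...,2]>50)&(P[...,2]<95)];print(len(S),np.percentile(S[:,2],[5,50,95]) if len(S) else '')
m=(im.min(2)>130)&(r<30)&(P[...,2]>60); print(m.sum(),P[m].mean(0),P[m].min(0),P[m].max(0))
cv2.imwrite('pics/c8.png',cv2.resize(im[80:230,190:390],None,fx=4,fy=4))
E
```

```text
115 [55.96005609 77.0356261  80.82160293]
107 [529.89119765 285.94934133  80.00266636] [508.73907064 266.44761343  75.97957546] [553.33955223 311.69373803 109.04334396]
```

View pics/c8.png

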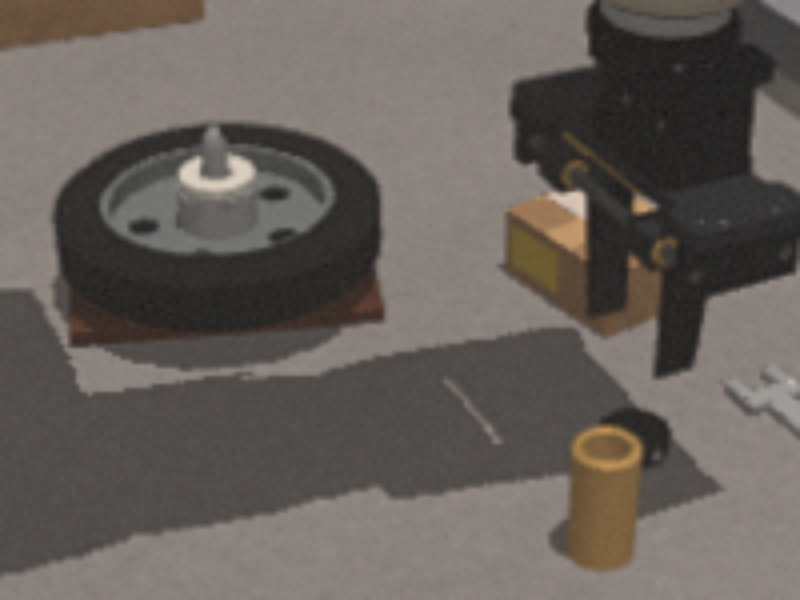

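The washer is seated (white ring around the axle, about 80 mm). The collar's set screw shows at crop (658,456), which is its −y side, so I'll turn the gripper 45° to keep the pads off it.

>>> {"fn": "servo_tool", "kwargs": {"moves": [0,0,0,0.039,0.65,0,0,0,0.078,0.65,0,0,0,0.117,0.65,0,0,0,0.156,0.65,0,0,0,0.195,0.65,0,0,0,0.234,0.65,0,0,-0.06,0.25,0.65,0,0,-0.12,0.25,0.65,0,0,-0.16,0.25,0.65,0,0,-0.174,0.25,0.65,0,0,-0.174,0.25,0.65,0,0,-0.174,0.25,0.65]}}

```text
t: 26.1
eef_pos: [669.9, 26.4, 6.5]
tcp_rot: [-3.14, 0.002, -2.356]
ft_force: [0.6, 1.0, 0.1]
opening: 0.647
grip_force: 0.0
```

>>> {"fn": "servo_tool", "kwargs": {"moves": [0,0,0,0,0.2,0,0,0,0,0.2,0,0,0,0,0.2,0,0,0,0,0.2,0,0,0,0,0.2,0,0,0,0,0.2,0,0,0,0,0.2,0,0,0,0,0.2]}}

```text
t: 26.77
eef_pos: [669.0, 26.2, 4.9]
tcp_rot: [-3.141, 0.001, -2.356]
ft_force: [-0.4, 0.1, 6.2]
opening: 0.41
grip_force: 30.0
```

>>> {"fn": "servo_tool", "kwargs": {"moves": [0,0,0.03,0,0.2,0,0,0.1,0,0.2,0,0,0.2,0,0.2,0,0,0.3,0,0.2,-0.04,0.08,0.3,0,0.2,-0.08,0.16,0.3,0,0.2,-0.12,0.24,0.3,0,0.2,-0.16,0.32,0.3,0,0.2,-0.2,0.4,0.3,0,0.2,-0.24,0.48,0.3,0,0.2,-0.28,0.55,0.3,0,0.2,-0.32,0.62,0.3,0,0.2]}}

```text
t: 27.77
eef_pos: [539.7, 275.6, 125.0]
tcp_rot: [-3.142, 0.0, -2.356]
ft_force: [1.0, -0.4, -1.2]
opening: 0.409
grip_force: 30.0
```

>>> {"fn": "servo_tool", "kwargs": {"moves": [-0.024,0.042,0,0,0.2,-0.024,0.042,0,0,0.2,-0.024,0.042,0,0,0.2,-0.024,0.042,0,0,0.2,-0.024,0.042,0,0,0.2,-0.024,0.042,0,0,0.2]}}

```text
t: 28.27
eef_pos: [531.8, 290.0, 124.3]
tcp_rot: [-3.142, 0.0, -2.358]
ft_force: [-0.5, 0.0, -0.5]
opening: 0.406
grip_force: 30.0
```

```bash
python3 - <<'E'
from h import *
print(state()['eef_pos'],state()['ft_force'])
im,d=snap('side','s9'); t,_=snap('top','t9')
cv2.imwrite('pics/c9.png',np.hstack([cv2.resize(im[60:140,200:290],None,fx=5,fy=5),cv2.resize(t[180:260,100:165],None,fx=5,fy=5)]))
E
```

```text
[531.77001603 290.02069526 124.34466378] [-0.50457401  0.03586745 -0.45931082]
```

View pics/c9.png

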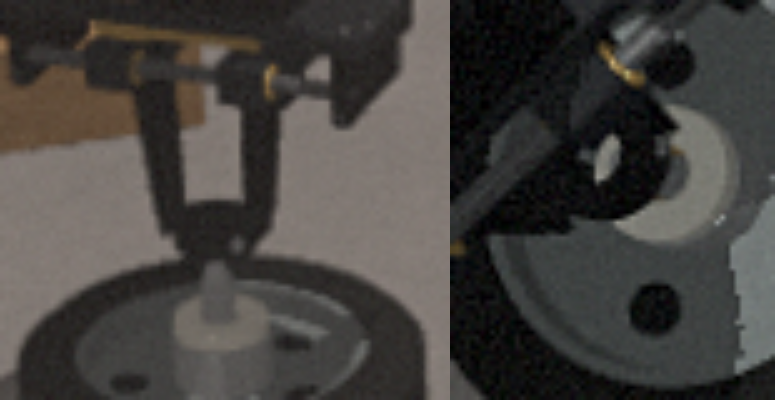

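The collar is level above the axle tip in both views (side about (213,230) over the tip at (216,265)), and the washer lies flat. Lowering.

>>> {"fn": "servo_tool", "kwargs": {"moves": [0,0,-0.01,0,0.2,0,0,-0.02,0,0.2,0,0,-0.035,0,0.2,0,0,-0.05,0,0.2,0,0,-0.065,0,0.2,0,0,-0.07,0,0.2,0,0,-0.07,0,0.2]}}

```text
t: 28.95
eef_pos: [531.0, 291.1, 95.5]
tcp_rot: [3.141, -0.001, -2.356]
ft_force: [0.9, 1.4, -2.3]
opening: 0.407
grip_force: 30.0
```

>>> {"fn": "servo_tool", "kwargs": {"moves": [0,0,-0.006,0,0.2,0,0,-0.012,0,0.2,0,0,-0.018,0,0.2,0,0,-0.024,0,0.2,0,0,-0.025,0,0.2,0,0,-0.025,0,0.2]}}

```text
t: 29.45
eef_pos: [531.2, 291.1, 86.1]
tcp_rot: [3.141, 0.0, -2.356]
ft_force: [1.6, 1.7, -1.9]
opening: 0.41
grip_force: 30.0
```

>>> {"fn": "servo_tool", "kwargs": {"moves": [0,0,-0.002,0,0.2,0,0,-0.004,0,0.2,0,0,-0.006,0,0.2,0,0,-0.006,0,0.2,0,0,-0.006,0,0.2]}}

```text
t: 29.87
eef_pos: [531.5, 291.1, 84.7]
tcp_rot: [-3.141, 0.001, -2.356]
ft_force: [-1.0, 1.2, 6.0]
opening: 0.41
grip_force: 30.0
```

Contact has begun; pressing 1 mm more, then releasing and retreating.

>>> {"fn": "servo_tool", "kwargs": {"moves": [0,0,-0.001,0,0.2,0,0,-0.002,0,0.2,0,0,-0.002,0,0.2,0,0,-0.002,0,0.2]}}

```text
t: 30.2
eef_pos: [531.7, 291.2, 84.5]
tcp_rot: [-3.141, 0.002, -2.356]
ft_force: [-1.2, 0.1, 13.3]
opening: 0.409
grip_force: 30.0
```

>>> {"fn": "servo_tool", "kwargs": {"moves": [0,0,0.001,0,0.6,0,0,0.001,0,0.6,0,0,0.001,0,0.6,0,0,0.001,0,0.6,0,0,0.03,0,0.6,0,0,0.1,0,0.6,0,0,0.2,0,0.6,0,0,0.3,0,0.6,0,0,0.3,0,0.6]}}

```text
t: 30.95
eef_pos: [533.5, 292.0, 211.2]
tcp_rot: [-3.137, 0.01, -2.356]
ft_force: [0.3, 0.8, -0.0]
opening: 0.599
grip_force: 0.0
```

>>> {"fn": "servo_tool", "kwargs": {"moves": [0,-0.8,0,0,0.6,0,-0.8,0,0,0.6,0,-0.8,0,0,0.6,0,-0.8,0,0,0.6,0,-0.8,0,0,0.6,0,-0.8,0,0,0.6,0,-0.8,0,0,0.6,0,-0.8,0,0,0.6,0,-0.8,0,0,0.6,0,-0.8,0,0,0.6]}}

```text
t: 31.78
eef_pos: [531.1, -30.4, 203.5]
tcp_rot: [-3.141, 0.0, -2.359]
ft_force: [-0.0, 0.9, 0.2]
opening: 0.603
grip_force: 0.0
```

```bash
python3 - <<'E'
from h import *
print(state()['eef_pos'])
im,ds=snap('side','s10'); t,d=snap('top','t10')
for n,D in (('side',ds),('top',d)):
  P=cloud(n,D); r=np.hypot(P[...,0]-531,P[...,1]-290)
  S=P[(r<18)&(r>11)&(P[...,2]>80)]; print(n,len(S),np.percentile(S[:,2],[10,50,90]) if len(S) else '')
cv2.imwrite('pics/c10.png',np.hstack([cv2.resize(im[80:180,190:290],None,fx=4,fy=4),cv2.resize(t[170:270,90:190],None,fx=4,fy=4)]))
E
```

```text
[531.11328951 -30.35568931 203.4733137 ]
side 66 [83.31734775 92.87343218 94.85920718]
top 226 [92.90697601 94.15262814 95.45268864]
```

View pics/c10.png

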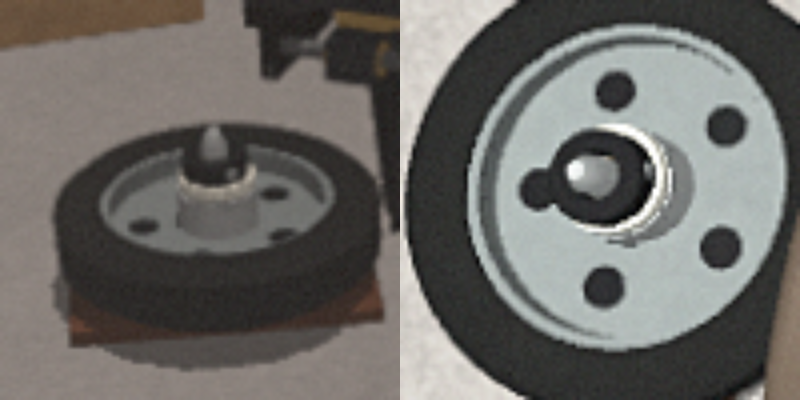

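The stack is complete: the collar sits flat on the washer with its top at 94 mm, as it should be, and the robot is clear.

```bash
python3 -c "
from cell import *
print(job_done())"
```

```text
the job is handed in; nothing more can be done
None
```

The bush, wheel, washer and collar are on the axle in that order, each lowered home before release; the job was handed in at about 32 s and no verdict came back.

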